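# Oil and re-pin a ladder's rung slide

## Task

Press the red nozzle of the blue lubricant can right down and let it spring back up, to spray the ladder lock. Then pull the black lock knob up to draw its pin, slide the orange rung section to the next hole along the tube, away from the robot, and let the pin drop fully home in that hole. Finish with the gripper still holding the knob and the pin fully home; do not press the yellow paint can's nozzle, and do not move the tools and stock lying about.

Things in the scene. Friction and masses are not known exactly. Their poses are not given: they have to be found in the camera images.
- tube: Aluminium ladder tube section, 380 long x 50 wide, held 20 above the bench in wooden saddles; fixed to the bench. Origin: on the bench surface, straight under the hole in which the pin starts; x runs along the tube away from the robot to its red end cap, z up. Its top face, 50 mm above the bench, has five round lock holes of 14 mm diameter on its centreline at x = -50, 0, 50, 100, 150 mm.
- slide (a joint): Position of the orange rung slide along the tube's x (m): 0 with the pin centred in its first hole, 0.050 centred in the next hole. Range -0.055 to 0.12. The pin (10 mm) has 2 mm play each way in a hole. Slides with about 2.5 N of friction, mass about 0.5 kg.
- rung (a point): Centre of the top of the orange slide's rung: 34 mm along the tube x 200 mm across it, top 80 mm above the bench, 78 mm behind the knob (towards the robot). The rest of the slide is an orange saddle 70 long x 66 wide round the knob, top 57 mm above the bench.
- plunger (a joint): Lift of the sprung lock plunger (m): 0 = pin fully home (10 mm deep in the hole), 0.010 = the pin's tip just clear of the tube, 0.016 = top stop. A spring pushes it down with about 4.5 N at 0 and 9 N at the top (its weight included), so a released pin between holes rides on the tube and snaps into the next hole. The plunger travels with the slide.
- knob_top (a point): Centre of the top face of the lock plunger's round black knob with a red dot (30 mm diameter, 24 mm tall, upright axis), 104 mm above the bench when the pin is home; moves with plunger and slide. Below the knob is a steel boss of 24 mm diameter, its top 75 mm above the bench. Grip the knob's sides from above, at any yaw.
- next_hole (a point): Centre of the mouth of the target hole in the tube's top face: the next hole, 50 mm beyond the first along the tube's x. The knob's axis must end over it.
- lube_nozzle (a joint): Travel of the red nozzle of the BLUE lubricant can (m): 0 up, 0.005 fully down. Its spring takes about 1.5 N to start and 5 N fully down.
- lube_top (a point): Centre of the top of the red nozzle (20 mm diameter, 13 mm tall) of the blue lubricant can, 157 mm above the bench when up; moves with the nozzle. The can (52 mm diameter) stands upright, fixed in a black rubber cup of 76 mm diameter; its shoulder ends 138 mm above the bench. Press straight down.
- paint_nozzle (a joint): Travel of the black nozzle of the YELLOW paint can (m), same make as the other; leave it up at 0.
- paint_top (a point): Centre of the top of the black nozzle of the yellow paint can, of the same size and fixed beside the blue one about 85 mm away (the two may be either way round); not to be pressed.
- wrench: Loose steel wrench, 170 mm long, lying on the bench beside the tube; bystander. Origin under its middle.
- screwdriver: Loose screwdriver, 200 mm long, lying on the bench to the left; bystander.
- jar: Loose jar with a black lid, 66 mm diameter, 80 tall, to the right; bystander. Origin at the centre of its underside.
- taperoll: Loose blue tape roll lying flat, 90 mm diameter, 30 tall, to the right; bystander. Origin at the centre of its underside.
- carton: Loose cardboard carton 90 x 120 x 60 mm, to the left; bystander. Origin at the centre of its underside.
Things that resemble listed ones, but are neither listed nor needed, are in the scene too. Leave any green or pink look-alike of the part that bears lube_nozzle alone.

How it is judged:
By the outcome, as a careful person would: the job done as asked, in the order asked, and still so for the second after the job is handed in, while the arm keeps its last pose, push and grip.
It also fails if it takes over 48 s, if anything falls off the work surface, if the arm or the gripper's body presses on something with over 40 N, if the wrist force passes 120 N, or if a joint passes its speed limit or range.

## Robot

A 6-joint arm with a two-finger parallel gripper is mounted at the origin on the work surface. World frame = base frame: x ahead of the robot, y to its left, z up, the work surface at z = 0. Lengths are in m, angles in rad, forces in N, time in s.
With the tool pointing down it reaches from about 0.35 to 0.975 m from the base axis. Payload 7.1 kg.
Tool frame: the origin (TCP) lies on the centre line of the jaws, within the pads' length; the fingertips stand 22 mm ahead of it and the grasp point (between the pads) lies 3 mm ahead of it; z points along the fingers, y is the line along which they close (so a half turn about z gives the same grasp; the last joint's range is limited). The gripper opens to 88 mm and grips with 3 to 60 N. Pads are 20 mm wide; open, the fingers measure 115 mm over their backs; the gripper's body (75 mm by 178 mm) begins 61 mm behind the grasp point.
Start: joints at [1.331, 0.423, 1.63, -0, 1.089, -0.019], TCP at [0.137, 0.61, 0.245] pointing down, gripper open.
Joint ranges: [-3, 3], [-0.9, 2.11], [0.09, 2.58], [-1.31, 4.45], [0.11, 2.69], [-2.54, 2.54]. Speed limits (rad/s): [2.39, 2.39, 3.01, 3.14, 3.14, 3.14].

## Interface

Orientations are given as a rotation vector (axis times angle).
In Python, from plant import * gives the robot as it stands. Calls block until the motion is done:
- movep(position, orientation): joint-space move of the TCP to a pose.
- move_straight(position, attitude=None, max_speed=0.15, guard=None): straight line of the TCP; attitude=None keeps the orientation; max_speed is the mean speed in m/s. With guard (N) it stops when the force on the tool has changed by that much, and returns True; else False.
- move_joints(angles): joint-space move.
- move_gripper(opening): finger opening in m; the grip force is fixed at half the most; returns when the fingers have stopped.
- sleep(seconds).
- solve_ik(position, orientation): joint angles nearest the present ones, or None.
- sense(): the state.
- capture(name): name is "side" or "top" or "wrist"; returns the picture (420x560x3 uint8, red, green, blue); there is no depth.
- camera_params(name): a dict with "K" (3x3 intrinsics, pixels), "T" (4x4, takes a point from camera to world coordinates); the wrist camera has in their place "mount" (4x4, takes a point from camera to tool coordinates, whose origin is the TCP and whose axes are the flange's). Camera axes: x right, y down, z forward; pixel columns grow to the right and rows downward; lengths in m; the calibration is good to about 2 mm. The wrist camera is an equidistant fisheye: a pixel r from the principal point sees the ray r / f radians off the axis. A picture is of the moment at which its call begins: read the wrist's pose just before it. camera_params takes no time and is no camera call.
A pose or a line that the arm cannot do raises Unreachable and nothing moves.
- sign_off(): hands the job in; it is judged then, once.
Trained networks look in the newest picture that a camera, given by its name, has taken for a name from the list of things; names that differ only in an ending like _2 or _b are one class to them, and where a whole thing is asked for, a point or a joint stands for the part that bears it (a point fixed in the world has none). Each returns a list of dicts, best first, with "confidence" (0 to 1); they miss things now and then, are a little off and sometimes report something else, mostly with a low value. They report only what shows in the picture. A call takes as long as a camera call. They do not tell look-alikes from the thing itself.
- find_in(thing, camera): "centre" ([column, row] in pixels, amid what is visible of it).
- landmark_of(thing, camera): "centre" ([column, row] in pixels: a listed point, or the origin of a listed thing).
The state is a dict: "time": time; "q": joint angles; "dq": joint speeds; "tau": joint torques, N m; "ee_pos": TCP position; "eef_rot": TCP orientation; "wrist_force": force on the tool from outside, world axes, zero at the start; "wrist_torque": the same for the moment, N m; "gripper_width": finger opening in m; "grasp_force": force on a finger pad.
Only numpy, scipy, OpenCV 4.12 (cv2) and the standard library are available. Lean on these libraries where they do the work, as an engineer would, in place of code of your own. Each camera call takes 0.05 s, during which the arm holds its last target. There are 200 camera calls.

## Working session

There is one attempt and no reset: what is moved stays moved. The work goes in short steps, each a Python script; the robot and the scene stay as the last script left them, time stands still between calls to the robot, and variables do not carry over. Pictures are saved under pics/ and viewed, at most 10 in all, crops included, and the job is handed in when it is done.

```bash
mkdir -p pics; ls; cat > h.py <<'E'
from plant import *
import numpy as np, cv2
from scipy.spatial.transform import Rotation as R
def save(n,im): cv2.imwrite('pics/'+n+'.png',im[:,:,::-1])
def ray(cam,px,st=None):
    p=camera_params(cam); K=np.array(p["K"]); u=(np.array(px,float)-K[:2,2])/[K[0,0],K[1,1]]
    if cam=="wrist":
        r=np.hypot(*u); d=np.array([*(u/max(r,1e-9)*np.sin(r)),np.cos(r)])
        T=np.eye(4); T[:3,:3]=R.from_rotvec(st["eef_rot"]).as_matrix(); T[:3,3]=st["ee_pos"]; T=T@np.array(p["mount"])
    else: d=np.array([*u,1.]); T=np.array(p["T"])
    d=T[:3,:3]@d; return T[:3,3],d/np.linalg.norm(d)
def tri(rays):
    A=np.zeros((3,3));b=np.zeros(3)
    for o,d in rays:
        P=np.eye(3)-np.outer(d,d);A+=P;b+=P@o
    x=np.linalg.solve(A,b); return x,[float(np.linalg.norm((np.eye(3)-np.outer(d,d))@(x-o))) for o,d in rays]
def atz(r,z): o,d=r; return o+d*(z-o[2])/d[2]
E
cat > a.py <<'E'
from h import *
s=sense(); print(s["time"],s["ee_pos"],s["eef_rot"],s["gripper_width"])
ims=[capture(c) for c in("side","top")]
save("st",np.hstack([cv2.resize(i,(400,300)) for i in ims]))
save("side0",ims[0]);save("top0",ims[1])
for n in("knob_top","lube_top","paint_top","next_hole","rung","tube"):
    for c in("side","top"):
        print(n,c,[(np.round(d["centre"]).tolist(),round(d["confidence"],2)) for d in landmark_of(n,c)[:4]])
for c in("side","top"):print(c,np.round(camera_params(c)["T"],3).tolist(),camera_params(c)["K"])
print(np.round(camera_params("wrist")["mount"],3).tolist(),camera_params("wrist")["K"],sense()["time"])
E
python3 a.py
```

```text
pics
0.0 [0.13670477 0.60931653 0.24390006] [-3.46091521e-01 -3.12224840e+00  2.38740922e-03] 0.08780793714951568
knob_top side [([284.0, 228.0], 0.52)]
knob_top top [([286.0, 200.0], 0.42)]
lube_top side [([214.0, 173.0], 0.66), ([262.0, 171.0], 0.39), ([238.0, 144.0], 0.37)]
lube_top top [([228.0, 242.0], 0.52), ([236.0, 200.0], 0.43), ([191.0, 211.0], 0.39)]
paint_top side [([292.0, 162.0], 0.44)]
paint_top top [([242.0, 171.0], 0.58), ([406.0, 241.0], 0.28)]
next_hole side [([301.0, 239.0], 0.86), ([260.0, 173.0], 0.56)]
next_hole top [([289.0, 186.0], 0.83)]
rung side [([247.0, 245.0], 0.64)]
rung top [([292.0, 231.0], 0.79)]
tube side [([279.0, 258.0], 0.83), ([299.0, 239.0], 0.55)]
tube top [([285.0, 205.0], 0.97)]
side [[0.941, -0.233, 0.247, 0.27], [-0.34, -0.66, 0.671, -0.754], [0.006, -0.715, -0.7, 0.868], [0.0, 0.0, 0.0, 1.0]] [[447.81341332   0.         272.78465963]
 [  0.         447.81341332 210.10703405]
 [  0.           0.           1.        ]]
top [[-0.018, -0.999, 0.036, 0.48], [-0.999, 0.017, -0.031, -0.008], [0.03, -0.037, -0.999, 1.215], [0.0, 0.0, 0.0, 1.0]] [[382.23804689   0.         276.06547538]
 [  0.         382.23804689 208.56036153]
 [  0.           0.           1.        ]]
[[-0.001, -0.957, -0.289, 0.079], [1.0, -0.001, -0.001, 0.001], [0.001, -0.289, 0.957, -0.14], [0.0, 0.0, 0.0, 1.0]] [[325.1922621    0.         277.64425873]
 [  0.         325.1922621  207.56852538]
 [  0.           0.           1.        ]] 0.7
```

```bash
python3 - <<'E'
import cv2,numpy as np
s=cv2.imread('pics/side0.png')[110:290,160:400];t=cv2.imread('pics/top0.png')[130:310,160:400]
cv2.imwrite('pics/c1.png',np.vstack([cv2.resize(s,(400,300),interpolation=3),cv2.resize(t,(400,300),interpolation=3)]))
cv2.imwrite('pics/c1.png',np.hstack([cv2.resize(s,(400,300),interpolation=3),cv2.resize(t,(400,300),interpolation=3)]))
from h import *
S=lambda p:ray("side",p)
T=lambda p:ray("top",p)
for n,a,b in[("knob",(284,228),(286,200)),("rung",(247,245),(292,231)),("hole",(301,239),(289,186))]: 
    print(n,*tri([S(a),T(b)]))
for a in((214,173),(262,171),(238,144),(292,162)):
  for b in((228,242),(236,200),(191,211),(242,171)):
    x,e=tri([S(a),T(b)]); print(a,b,x.round(3),np.round(e,3)) if max(e)<.008 else 0
E
```

```text
knob [ 0.54715103 -0.07318168  0.08970188] [0.002346711942940276, 0.002346711942940402]
rung [ 0.45246529 -0.08885047  0.08162395] [0.00060796855767423, 0.0006079685576742758]
hole [ 0.59061728 -0.0850416   0.04692352] [0.00036515052253085914, 0.0003651505225308613]
(214, 173) (228, 242) [0.428 0.093 0.163] [0. 0.]
(262, 171) (236, 200) [0.543 0.07  0.156] [0. 0.]
(238, 144) (191, 211) [0.516 0.193 0.16 ] [0.002 0.002]
(292, 162) (242, 171) [0.618 0.052 0.178] [0.002 0.002]
```

View pics/st.png

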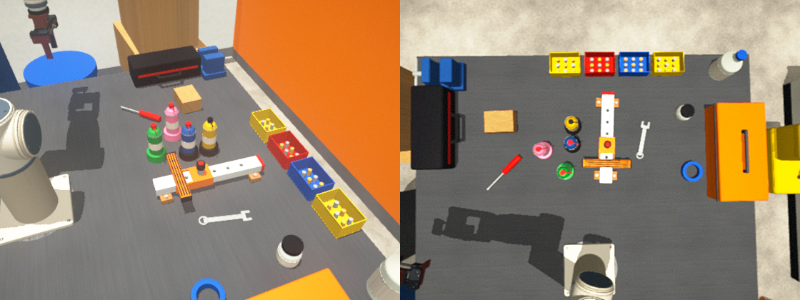

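View pics/c1.png

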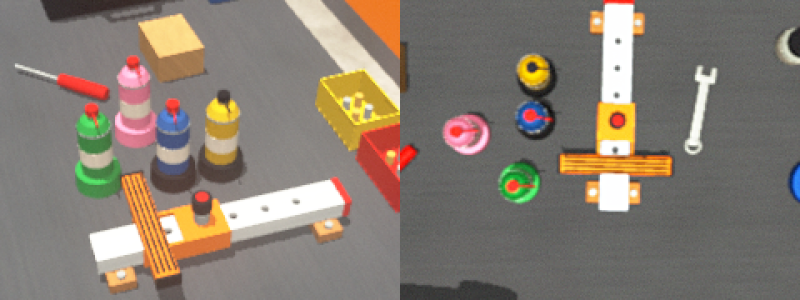

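Candidates for the lube can, as side / top pixels:
- green: (214,173) / (228,242)
- pink: (238,144) / (191,211)
- blue: (262,171) / (236,200)
- yellow, black nozzle: (292,162) / (242,171)

The crop shows that only (262,171)/(236,200) is a blue body with a red nozzle, and it triangulates to z = 0.156, which fits. The knob with the red dot is at side (281,228) and top (291,202). Next I'll refine with two wrist views.

```bash
cat > b.py <<'E'
from h import *
o=R.from_euler('y',np.pi).as_rotvec()
import json
out=[]
for i,p in enumerate([(0.48,0.03,0.36),(0.52,-0.08,0.36)]):
    movep(p,o); sleep(.3); s=sense(); im=capture("wrist"); save(f"w{i}",im)
    rec={"ee_pos":list(s["ee_pos"]),"eef_rot":list(s["eef_rot"])}
    for n in("knob_top","lube_top","paint_top","next_hole","rung"):
        L=landmark_of(n,"wrist")[:5]
        rec[n]=[list(map(float,d["centre"])) for d in L]
        print(i,n,[(np.round(d["centre"],1).tolist(),round(d["confidence"],2),atz(ray("wrist",d["centre"],s),z).round(3).tolist()) for d in L for z in[{"knob_top":.104,"lube_top":.157,"paint_top":.157,"next_hole":.05,"rung":.08}[n]]])
    out.append(rec)
json.dump(out,open("w.json","w"))
a,b=[cv2.imread(f'pics/w{i}.png') for i in(0,1)]
cv2.imwrite('pics/w.png',np.hstack([cv2.resize(x,(400,300)) for x in(a,b)]))
print(sense()["time"],sense()["ee_pos"],sense()["q"])
for k in(0,90,180,-90):
    print(k,solve_ik([.55,-.08,.15],(R.from_euler('z',k,degrees=True)*R.from_euler('y',np.pi)).as_rotvec()))
E
python3 b.py
```

```text
0 knob_top [([194.3, 216.9], 0.95, [0.534, -0.079, 0.104])]
0 lube_top [([339.5, 142.7], 0.87, [0.433, 0.096, 0.157]), ([414.2, 220.4], 0.69, [0.521, 0.193, 0.157]), ([310.1, 243.5], 0.53, [0.548, 0.068, 0.157])]
0 paint_top []
0 next_hole [([201.0, 241.0], 0.75, [0.59, -0.087, 0.05])]
0 rung [([195.6, 159.3], 0.85, [0.461, -0.079, 0.08])]
1 knob_top [([278.1, 188.4], 0.6, [0.536, -0.078, 0.104])]
1 lube_top [([399.2, 208.3], 0.72, [0.545, 0.062, 0.157]), ([431.7, 110.0], 0.65, [0.43, 0.094, 0.157]), ([492.4, 191.0], 0.53, [0.522, 0.195, 0.157])]
1 paint_top [([389.4, 272.0], 0.57, [0.628, 0.06, 0.157])]
1 next_hole [([270.9, 216.6], 0.64, [0.591, -0.089, 0.05])]
1 rung [([278.2, 127.2], 0.84, [0.46, -0.078, 0.08])]
4.8667 [ 0.51998348 -0.0797687   0.3600633 ] [-1.74860025e-01  1.55810430e-01  1.72325793e+00  3.42470447e-05
  1.26244672e+00 -1.74602630e+00]
0 [-1.65854267e-01  4.52370462e-01  1.84874771e+00 -4.44089210e-16
  8.40474477e-01 -1.73665059e+00]
90 None
180 [-0.16585427  0.45237046  1.84874771  0.          0.84047448  1.40494206]
-90 [-1.65854267e-01  4.52370462e-01  1.84874771e+00 -4.44089210e-16
  8.40474477e-01 -1.65854267e-01]
```

View pics/w.png

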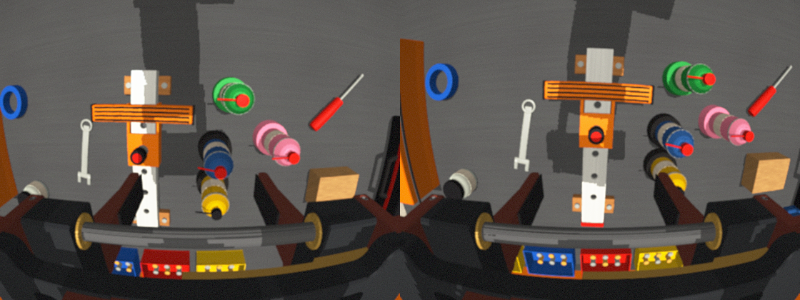

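The left wrist view shows the blue can's red nozzle at about (308,241) and the knob at (195,217). The right view shows the nozzle at (399,208) and the knob at (278,188). To refine the tube line and these points, I'll triangulate them and rectify the pictures onto known planes.

```bash
cat > c.py <<'E'
from h import *
import json
w=json.load(open("w.json"))
S=lambda p:ray("side",p)
T=lambda p:ray("top",p)
W=lambda i,p:ray("wrist",p,w[i])
for n,r in[("knob",[W(0,w[0]["knob_top"][0]),W(1,w[1]["knob_top"][0])]),("knob4",[W(0,w[0]["knob_top"][0]),W(1,w[1]["knob_top"][0]),S((281,228)),T((291,202))]),
 ("lube",[W(0,w[0]["lube_top"][2]),W(1,w[1]["lube_top"][0])]),("lube4",[W(0,w[0]["lube_top"][2]),W(1,w[1]["lube_top"][0]),S((262,171)),T((236,200))]),
 ("rung",[W(0,w[0]["rung"][0]),W(1,w[1]["rung"][0])]),("hole",[W(0,w[0]["next_hole"][0]),W(1,w[1]["next_hole"][0]),S((301,239)),T((289,186))])]:
    x,e=tri(r); print(n,x.round(4),np.round(e,4))
def rect(i,z,x0,x1,y0,y1,s):  # rows: x down from x1, cols: y from y1 (left=+y)
    p=camera_params("wrist");K=np.array(p["K"]);Tm=np.eye(4);Tm[:3,:3]=R.from_rotvec(w[i]["eef_rot"]).as_matrix();Tm[:3,3]=w[i]["ee_pos"];Tm=np.linalg.inv(Tm@np.array(p["mount"]))
    X,Y=np.meshgrid(np.arange(x1,x0,-s),np.arange(y1,y0,-s),indexing='ij')
    P=np.stack([X,Y,0*X+z],-1)@Tm[:3,:3].T+Tm[:3,3]
    rr=np.hypot(P[...,0],P[...,1]);th=np.arctan2(rr,P[...,2])/rr
    return cv2.remap(cv2.imread(f'pics/w{i}.png'),(P[...,0]*th*K[0,0]+K[0,2]).astype(np.float32),(P[...,1]*th*K[1,1]+K[1,2]).astype(np.float32),cv2.INTER_CUBIC)
if __name__=="__main__":
    rows=[]
    for i in(0,1):
        t=rect(i,.05,.40,.70,-.13,-.03,.0005)   # tube: 600x200
        k=rect(i,.104,.50,.575,-.115,-.04,.0005);l=rect(i,.157,.51,.585,.03,.105,.0005);g=rect(i,.08,.43,.50,-.115,-.04,.0005)
        c=np.vstack([k,l,g,np.zeros((600-k.shape[0]-l.shape[0]-g.shape[0],150,3),np.uint8)])
        m=np.hstack([t,c])
        for r in range(0,600,100): cv2.line(m,(0,r),(8,r),(0,255,0),1)
        for r in range(0,450,50): cv2.line(m,(200,r),(206,r),(0,255,0),1)
        for q in(50,100,150): cv2.line(m,(200+q//1,0),(200+q,4),(0,255,0),1); cv2.line(m,(q,0),(q,8),(0,255,0),1)
        rows.append(m)
    cv2.imwrite('pics/rect.png',np.hstack(rows))
E
python3 c.py
```

```text
knob [ 0.5345 -0.0788  0.1044] [0.0011 0.0011]
knob4 [ 0.5371 -0.0817  0.1004] [0.0026 0.0033 0.0018 0.0048]
lube [0.5515 0.0683 0.1438] [0.002 0.002]
lube4 [0.5449 0.0668 0.1572] [0.0028 0.0048 0.002  0.0034]
rung [ 0.4605 -0.0783  0.0819] [0.0002 0.0002]
hole [ 0.5904 -0.0869  0.0493] [0.0002 0.0021 0.0003 0.0021]Traceback (most recent call last):
  File "c.py", line 22, in <module>
    c=np.vstack([k,l,g,np.zeros((600-k.shape[0]-l.shape[0]-g.shape[0],150,3),np.uint8)])
    return _nx.concatenate(arrs, 0, dtype=dtype, casting=casting)
           ~~~~~~~~~~~~~~~^^^^^^^^^^^^^^^^^^^^^^^^^^^^^^^^^^^^^^^
ValueError: all the input array dimensions except for the concatenation axis must match exactly, but along dimension 1, the array at index 0 has size 151 and the array at index 1 has size 150
```

```bash
sed -i 's/np.arange(x1,x0,-s),np.arange(y1,y0,-s)/x1-s*np.arange(round((x1-x0)\/s)),y1-s*np.arange(round((y1-y0)\/s))/' c.py; python3 c.py >/dev/null; python3 -c "
import cv2;print(cv2.imread('pics/rect.png').shape)"
```

```text
(600, 700, 3)
```

View pics/rect.png

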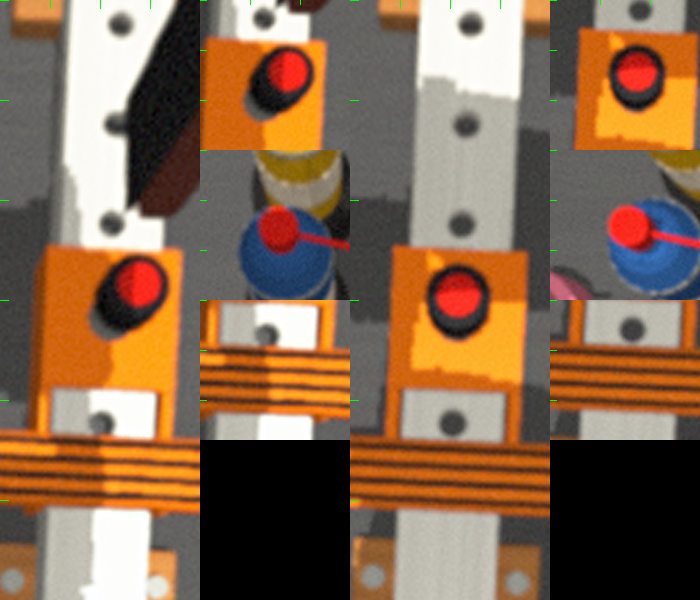

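Measurements from the rectified view, with both pictures agreeing to about 1 mm:
- **Holes:** (0.488,-0.0813), (0.588,-0.0858), (0.638,-0.0883) and (0.688,-0.0905). The pitch is 50 mm and the tube yaw is -2.65°.
- **Knob:** (0.5385,-0.0837), with height measured at 0.104.
- **Blue can's nozzle:** (0.546,0.0655), height 0.157. This crop also confirms the blue body with the red nozzle.

Next I'll press the nozzle.

```bash
cat > d.py <<'E'
from h import *
o=R.from_euler('y',np.pi).as_rotvec()
L=[.546,.0655]
movep([*L,.25],o); move_gripper(0.0)
move_straight([*L,.186]); sleep(.2)
print(sense()["wrist_force"].round(2),sense()["ee_pos"])
save("press0",capture("side"))
g=move_straight([*L,.170],max_speed=.015,guard=12)
s=sense();print(g,s["time"],s["ee_pos"].round(4),s["wrist_force"].round(2))
sleep(.3);s=sense();print(s["ee_pos"].round(4),s["wrist_force"].round(2))
save("press1",capture("side"))
E
python3 d.py
```

```text
[-0.09 -1.48 -0.57] [0.54671487 0.06556875 0.18710613]
True 8.5917 [0.5461 0.0655 0.1743] [-2.07  0.33  6.99]
[0.5461 0.0655 0.1743] [-1.61  0.6   7.14]
```

```bash
cat > e.py <<'E'
from h import *
L=[.546,.0655]
g=move_straight([*L,.1715],max_speed=.01,guard=12);sleep(.3)
s=sense();print(g,s["time"],s["ee_pos"].round(4),s["wrist_force"].round(2))
save("press2",capture("side"))
move_straight([*L,.20],max_speed=.06); sleep(.2)
s=sense();print(s["time"],s["ee_pos"].round(4),s["wrist_force"].round(2))
save("press3",capture("side"))
cr=[cv2.resize(cv2.imread(f'pics/press{i}.png')[110:215,200:305],(400,300),interpolation=2) for i in(2,3)]
cv2.imwrite('pics/press.png',np.hstack(cr))
E
python3 e.py
```

```text
True 9.45 [0.5461 0.0655 0.1743] [-2.57 -0.81  8.45]
10.2833 [0.5457 0.0655 0.1996] [-0.15 -0.15  1.06]
```

View pics/press.png

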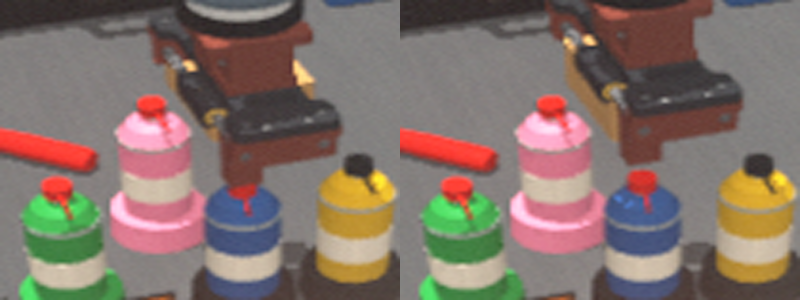

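In the left crop the red nozzle is pushed down under the fingertips, and in the right crop it has sprung back up; yellow is untouched. The stop was at only 4.7 mm, so I'll press again a little more firmly to be sure it goes all the way down.

```bash
cat > f.py <<'E'
from h import *
L=[.546,.0655]
move_straight([*L,.184],max_speed=.08);sleep(.2)
for z in(.181,.179,.177,.175,.174,.173,.172):
    g=move_straight([*L,z],max_speed=.02,guard=20);sleep(.1)
    s=sense();print(z,g,s["ee_pos"][2].round(4),s["wrist_force"].round(1))
    if s["wrist_force"][2]>13 or g:break
move_straight([*L,.25],max_speed=.1)
print(sense()["time"])
E
python3 f.py
```

```text
0.181 False 0.181 [-0.  -0.5 -0.3]
0.179 False 0.1792 [1.1 0.4 1.9]
0.177 False 0.1772 [0.7 1.  3.6]
0.175 False 0.1752 [0.9 0.1 3.6]
0.174 False 0.1743 [ 1.2 -0.2  7.2]
0.173 False 0.1742 [-0.7 -0.5 13.9]
13.95
```

The hard stop is confirmed at z = 0.1742, where the force rises without further travel, so the nozzle went fully down and was released. Now the knob.

```bash
cat >> h.py <<'E'
OK=(R.from_euler('z',-92.65,degrees=True)*R.from_euler('y',np.pi)).as_rotvec()
KN=np.array([.5385,-.0837]); D=np.array([np.cos(np.radians(-2.65)),np.sin(np.radians(-2.65))])
def rep(m):
    s=sense();print(m,round(s["time"],2),s["ee_pos"].round(4),s["wrist_force"].round(1),round(s["gripper_width"],4),np.round(s["grasp_force"],1))
E
cat > g.py <<'E'
from h import *
movep([*KN,.22],OK); move_gripper(.056)
print(move_straight([*KN,.135]),move_straight([*KN,.097],max_speed=.06,guard=8)); sleep(.2); rep("down")
save("k0",capture("side"))
move_gripper(0.0); sleep(.3); rep("grip")
save("k1",capture("side"))
cr=[cv2.resize(cv2.imread(f'pics/k{i}.png')[170:290,220:380],(400,300),interpolation=2) for i in(0,1)]
cv2.imwrite('pics/k.png',np.hstack(cr))
E
python3 g.py
```

```text
False False
down 17.84 [ 0.5388 -0.0838  0.0974] [-0.6  0.2  0.6] 0.0559 0.0
grip 18.73 [ 0.5385 -0.0837  0.097 ] [-0.4  0.1  1.4] 0.0295 30.0
```

View pics/k.png

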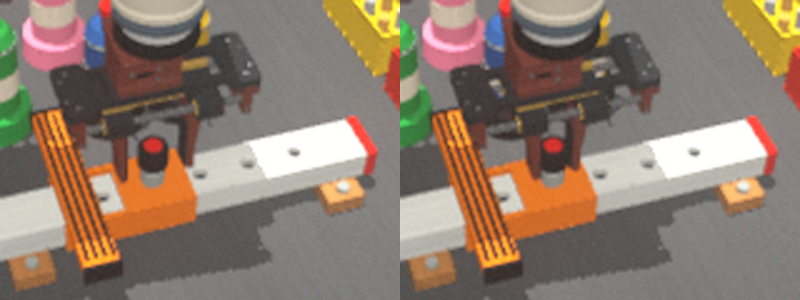

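The pads are centred on the knob and closed on 30 mm with 30 N. Next: lift, slide, lower.

```bash
cat > i.py <<'E'
from h import *
move_straight([*KN,.1105],max_speed=.03); sleep(.2); rep("lift")
move_straight([*(KN+.025*D),.1105],max_speed=.04); rep("mid")
move_straight([*(KN+.05*D),.1105],max_speed=.04); sleep(.3); rep("slid")
save("m0",capture("side"))
move_straight([*(KN+.05*D),.0975],max_speed=.03,guard=14); sleep(.3); rep("low")
save("m1",capture("side"))
cr=[cv2.resize(cv2.imread(f'pics/m{i}.png')[170:290,220:380],(400,300),interpolation=2) for i in(0,1)]
cv2.imwrite('pics/m.png',np.hstack(cr))
E
python3 i.py
```

```text
lift 19.57 [ 0.5384 -0.0837  0.1103] [ 1.3 -0.1 -8.8] 0.0292 30.0
mid 20.35 [ 0.5643 -0.0849  0.1107] [-0.2 -0.6 -8.1] 0.0294 30.0
slid 21.43 [ 0.5891 -0.086   0.1109] [ 3.4  1.1 -8.2] 0.0293 30.0
low 22.36 [ 0.5885 -0.086   0.0976] [ 2.6  1.7 -5.5] 0.0294 30.0
```

View pics/m.png

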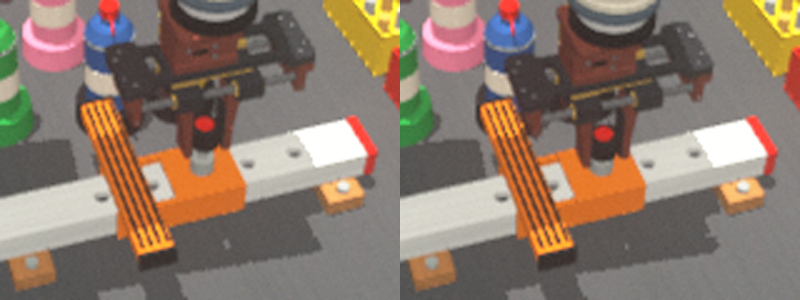

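The pin has entered the hole, but the gripper still carries 5.5 N of spring, so it isn't seated yet. I'll step down until the stop pushes back.

```bash
cat > j.py <<'E'
from h import *
P=KN+.05*D
for z in np.arange(.097,.0925,-.0005):
    move_straight([*P,z],max_speed=.02); sleep(.15)
    f=np.mean([(sleep(.03),sense()["wrist_force"])[1] for _ in range(5)],0); s=sense()
    print(round(z,4),s["ee_pos"].round(4),f.round(1))
    if f[2]>4:break
rep("end")
E
python3 j.py
```

```text
0.097 [ 0.5886 -0.086   0.0971] [ 2.3  1.4 -3.6]
0.0965 [ 0.5886 -0.086   0.097 ] [0.  2.1 5.9]
end 23.54 [ 0.5886 -0.086   0.097 ] [-1.1  2.4  6.3] 0.0293 30.0
```

The hard stop is at z = 0.0970, the same height as at the grip, so the knob didn't slip and the pin is home. I'll take one last look before handing in.

```bash
python3 - <<'E'
from h import *
a=capture("side");b=capture("top")
save("fin",np.hstack([cv2.resize(a[110:290,160:400],(400,300),interpolation=2),cv2.resize(b[110:320,150:430],(400,300),interpolation=2)]))
rep("now")
E
```

```text
now 23.64 [ 0.5886 -0.086   0.097 ] [0.2 1.8 5.9] 0.0295 30.0
```

View pics/fin.png

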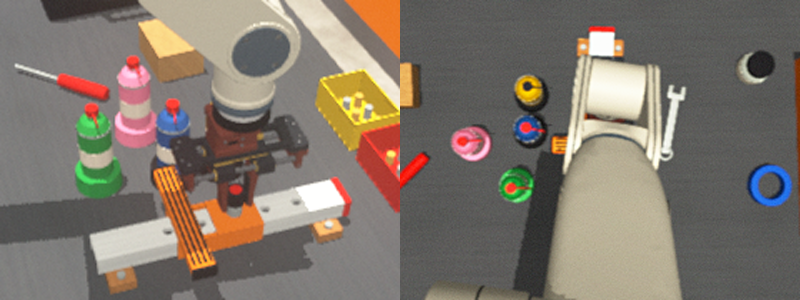

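The side view shows the slide one hole further along with the knob held at about (235,190) in the crop. The blue nozzle is up, and the cans, wrench, screwdriver, jar, tape and carton are where they were.

```bash
python3 -c "
from plant import *
print(sign_off())"
```

```text
the job is handed in; nothing more can be done
None
```

The job is handed in at about 24 s: the blue can's nozzle was pressed fully down and released (twice, because I wasn't sure the first press reached the stop), the slide was moved one hole along, and the pin is fully home with the gripper still holding the knob.

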